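# Refit the gear cover of a bench polisher and hold it home

## Robot

A 6-joint arm with a two-finger parallel gripper is mounted at the origin on a cart in front of the work surface, level with it; the furniture and walls round the work are solid. World frame = base frame: x ahead of the robot, y to its left, z up, the work surface at z = 0. Lengths are in m, angles in rad, forces in N, time in s.
With the tool pointing down it reaches from about 0.2 to 0.875 m from the base axis. Payload 3.4 kg.
Tool frame: the origin (TCP) lies at the very end of the fingers, on their centre line; the grasp point (between the pads) lies 19 mm behind it (bot.grasp_offset is the distance from the TCP to the grasp point, in m); z points along the fingers, y is the line along which they close (so a half turn about z gives the same grasp; the last joint's range is limited). The gripper opens to 94 mm and grips with 3 to 60 N. Pads are 16 mm wide; open, the fingers measure 119 mm over their backs; the gripper's body (75 mm by 177 mm) begins 78 mm behind the grasp point.
Start: joints at [-1.245, 0.276, 1.505, -0, 1.361, -0.121], TCP at [0.248, -0.519, 0.205] pointing down, gripper open.
Joint ranges: [-2.89, 2.89], [-0.75, 2.08], [0.22, 2.7], [-1.18, 4.32], [0.11, 2.71], [-2.7, 2.7]. Speed limits (rad/s): [2.57, 2.57, 3.14, 3.14, 3.14, 3.14].

## Interface

Orientations are given as a 3x3 rotation matrix whose columns are the frame's x, y, z axes.
In Python, from plant import bot, gripper_to, kin, vision, ticket, nets, sensors gives the robot as it stands. Calls block until the motion is done:
- bot.goto(position, orientation): joint-space move of the TCP to a pose.
- bot.line_to(position, feed=0.15, attitude=None, guard=None): straight line of the TCP; attitude=None keeps the orientation; feed is the mean speed in m/s. With guard (N) it stops when the force on the tool has changed by that much, and returns True; else False.
- bot.move_joints(angles): joint-space move.
- gripper_to(opening, f_grip=None): finger opening in m; f_grip is the grip in N (None keeps the last); returns when the fingers have stopped.
- bot.pause(seconds).
- kin.solve_ik(position, orientation): joint angles nearest the present ones, or None.
- vision.capture(name): name is "scene" or "side" or "wrist"; returns the picture (400x640x3 uint8, red, green, blue); there is no depth.
- vision.camera_model(name): a dict with "fx", "fy", "cx", "cy" (pixels), "world_from_camera" (4x4, takes a point from camera to world coordinates); the wrist camera has in their place "tool_from_camera" (4x4, takes a point from camera to tool coordinates, whose origin is the TCP and whose axes are the flange's). Camera axes: x right, y up, looking along -z (the intrinsics and any distortion apply to the point x, -y, -z); pixel columns grow to the right and rows downward; lengths in m; the calibration is good to about 2 mm. A picture is of the moment at which its call begins: read the wrist's pose just before it. camera_model takes no time and is no camera call.
A pose or a line that the arm cannot do raises bot.PlanningError and nothing moves.
- ticket.job_done(): hands the job in; it is judged then, once.
Trained networks look in the newest picture that a camera, given by its name, has taken for a name from the list of things; names that differ only in an ending like _2 or _b are one class to them, and where a whole thing is asked for, a point or a joint stands for the part that bears it (a point fixed in the world has none). Each returns a list of dicts, best first, with "conf" (0 to 1); they miss things now and then, are a little off and sometimes report something else, mostly with a low value. They report only what shows in the picture. A call takes as long as a camera call.
- nets.trace(name, camera): "region" (400x640 bool, what is visible of it) and "at" ([column, row] in pixels, amid what is visible of it).
Readings, each from a call of its own:
- sensors.read_time_s(): time.
- sensors.read_qpos(): joint angles.
- sensors.read_qvel(): joint speeds.
- sensors.read_effort(): joint torques, N m.
- sensors.read_position(): TCP position.
- sensors.read_orientation(): TCP orientation.
- sensors.read_contact_force(): force on the tool from outside, world axes, zero at the start.
- sensors.read_ft_torque(): the same for the moment, N m.
- sensors.read_finger_gap(): finger opening in m.
- sensors.read_grip_force(): force on a finger pad.
Only numpy, scipy, OpenCV 4.12 (cv2) and the standard library are available. Lean on these libraries where they do the work, as an engineer would, in place of code of your own. Each camera call takes 0.05 s, during which the arm holds its last target. There are 200 camera calls.

## Task

Refit the loose gear cover on the bench polisher: hook it by its two hooks onto the open left part of the rail at the top of the sloping face, then slide it along the rail to the right, under the retaining cap, until the notch in its lower edge meets the pointer. Turn the T-handle fastener on the cover until the handle lies parallel to the rail, so that its cross-bar lines up with the slot in the face, and press the cover fully down onto the frame against its two springs. Finish while still holding the cover pressed home, without letting go, so that I can put in its two screws, and leave the other things on the table where they are.

Things in the scene. Friction and masses are not known exactly. Their poses are not given: they have to be found in the camera images.
- gear_case: Bench polisher's gear case: fixed grey metal box, sloping face to the robot, a felt polishing wheel on its right (-y) end; may stand slightly turned. Origin on the table below the slot's centre; z up, x to its back, y to its left along the rail. Spans x -38 to 150, y -88 to 172 mm (wheel and spindle to -154), height 150 mm.
- face: Sloping face of the case, rising 25 deg away from the robot, fixed. Origin 80 mm above the table, at the centre of the slot, level with the top of the frame's ledge; x up the slope, y left along the rail, z square out of the face. The cover is home when the frame of cover coincides with this one. Painted sheet at z = -10 mm, 4 mm thick, also flat on the left.
- slot (a point): Mouth of the slot in the face's sheet: 32 mm long (along face y), 11 mm wide (along face x), face x = y = 0, z = -10 mm. The fastener's cross-bar goes through it when in line. Axes as face. A larger opening onto the gears lies above it (face x 22 to 100, y -52 to 52 mm).
- pointer (a point): Tip of the small steel pointer, the mark, at the front of the frame's ledge: face x = -38, y = 0, z = 0 mm. The ledge (face x -30 to -18, top at z = 0) runs along the whole lower edge of the face; the cover's lower edge rests on it when home. Axes as face.
- rail_at_mark (a point): Point on the rail's axis straight up the slope from slot and pointer (face x = 126, y = 0, z = -5 mm); cover_hooks lies here when the cover is hooked and at the mark. The rail is a round steel bar, 10 mm thick, along face y, free from y = -80 to 164 mm, with an open gutter round it for the hooks. Axes as face.
- cap (a point): Middle of the left end of the retaining cap, a plate over the rail's right end: face x 113 to 148, y -88 to -43, z 8 to 12 mm. The cover cannot be lowered there: hook it on while cover is at face y = +35 to +95 mm, then slide it right, its edge passing under the cap with 5 mm to spare. Point at face x = 130, y = -43, z = 10 mm. Axes as face.
- plunger_left (a joint): One of two like steel spring plungers, 8 mm thick, at face x = -23, y = +45 and -45 mm. They stand 5 mm out of the ledge and push the lower edge of the cover up: 2.5 N together at first touch, 8.5 N when the cover is home. Value: depth pressed in, m; 0 free, 0.005 flush with the ledge.
- cover: Loose cover: grey metal plate 164 x 130 x 3 mm, 0.35 kg in all. Starts flat on the table, left of the case, on its hooks and the fastener's foot, underside 18 mm up, hooked edge away from the robot. Origin on the fastener's axis at the plate's underside; x to the hooked edge, z out of its top. Plate spans x -26 (lower edge, 7 mm notch at y = 0) to 138, y -65 to 65, z 0 to 3 mm.
- cover_grip (a point): Where to grasp the cover: centre of its dark grab handle, a bar 12 mm thick (along cover x), 60 mm long (along y), z = 19 to 36 mm, centred on cover x = 66, y = 0, this point at z = 28 mm, near the centre of mass. Fingertips may reach down to 5 mm above the plate. Axes as cover.
- cover_hooks (a point): Middle between the two hooks, where the rail's axis comes to lie: cover x = 126, y = 0, z = -5 mm. The hooks are U channels open downwards at cover y 39 to 61 and -61 to -39 mm, 15 mm wide inside, flared to 20 mm at the mouth, 18 mm deep; lowered square to the face over the rail until the plate's underside rests on it. Axes as cover.
- t_handle (a point): Quarter-turn fastener's T-handle at the lower middle of the cover: black bar 36 x 9 mm, cover z = 15 to 35 mm on a thin stem, this point at z = 26 mm on the turning axis. Its x axis runs along the bar's long side; the cross-bar below the cover (24 x 6 mm, z -18 to -14 mm) is parallel to it and, if crosswise, stands on the sheet: lower edge about 9 mm proud, cover tilted 0.06 rad.
- fastener (a joint): Angle of the T-handle in the cover, rad, growing anticlockwise seen from above. 0 and 3.14: parallel to the rail (along cover y), cross-bar in line with the slot, enters within about 0.2 rad; 1.57: crosswise. Starts between 0.85 and 2.3; turns either way from -0.4 to 3.54 with 0.05 N m of friction and stays where left, so go the shorter way.
- jar_gold: Small screw jar with a tan lid, 42 mm wide, 46 mm high, at the table's front edge. Leave alone. Origin at the centre of its underside.
- spatula: Narrow wooden spatula, 22 x 149 x 8 mm, lying along the table's front edge. Leave alone. Origin at its centre, underside.
- tape_roll: Roll of masking tape, 76 mm wide, 18 mm high, right of the case. Leave alone. Origin at the centre of its underside.
- oil_bottle: Amber bottle, 42 mm wide, 102 mm high, far right. Leave alone. Origin at the centre of its underside.
- cup_small: Small lacquer cup, 52 mm wide, 36 mm high, left of the cover. Leave alone. Origin at the centre of its underside.

How it is judged:
By the outcome, as a careful person would: the job done as asked, in the order asked, and still so for the second after the job is handed in, while the arm keeps its last pose, push and grip.
It also fails if it takes over 54 s, if anything falls off the work surface, if the arm or the gripper's body presses on something with over 40 N, if the wrist force passes 120 N, or if a joint passes its speed limit or range.

## Working session

There is one attempt and no reset: what is moved stays moved. The work goes in short steps, each a Python script; the robot and the scene stay as the last script left them, time stands still between calls to the robot, and variables do not carry over. Pictures are saved under pics/ and viewed, at most 10 in all, crops included, and the job is handed in when it is done.

```bash
ls; mkdir -p pics
python3 - <<'E'
from plant import bot, gripper_to, kin, vision, ticket, nets, sensors
import cv2,numpy as np
for c in ("scene","side"):
    im=vision.capture(c); cv2.imwrite(f"pics/{c}0.png",im[:,:,::-1])
    m=vision.camera_model(c); print(c,m)
    for n in ("cover","cover_grip","t_handle","gear_case","pointer","slot","cup_small","cap"):
        try:
            r=nets.trace(n,c); print(n,[(round(d['conf'],2),d['at'],int(d['region'].sum())) for d in r[:2]])
        except Exception as e: print(n,e)
print(vision.camera_model("wrist"), sensors.read_time_s(), bot.grasp_offset)
E
```

```text
pics
scene {'fx': 513.9880481123282, 'fy': 513.9880481123282, 'cx': 312.9025262135848, 'cy': 199.34130815021717, 'world_from_camera': array([[-4.44238634e-01,  6.64791605e-01, -6.00586511e-01,
        -6.23221806e-01],
       [-8.95908489e-01, -3.29731468e-01,  2.97699746e-01,
         6.51205137e-01],
       [-1.23980710e-04,  6.70320282e-01,  7.42071899e-01,
         1.46996328e+00],
       [ 0.00000000e+00,  0.00000000e+00,  0.00000000e+00,
         1.00000000e+00]])}
cover [(0.82, [256.2, 244.0], 1397), (0.61, [409.1, 201.8], 231)]
cover_grip [(0.77, [257.4, 243.8], 1349)]
t_handle [(0.35, [263.2, 252.8], 39)]
gear_case [(0.94, [335.7, 186.4], 4213)]
pointer [(0.63, [333.1, 183.4], 3003)]
slot [(0.69, [331.9, 184.3], 3099)]
cup_small [(0.51, [187.0, 246.3], 216)]
cap [(0.92, [331.4, 186.7], 3062)]
side {'fx': 425.7563484173924, 'fy': 425.7563484173924, 'cx': 316.0086209599832, 'cy': 200.8420965492771, 'world_from_camera': array([[ 0.82413603,  0.20314513, -0.52870772, -0.37833045],
       [-0.56625659,  0.27511382, -0.77695937, -1.11720278],
       [-0.01238072,  0.93970444,  0.34176348,  0.65590696],
       [ 0.        ,  0.        ,  0.        ,  1.        ]])}
cover [(0.87, [290.3, 202.5], 315)]
cover_grip [(0.56, [286.5, 205.4], 333)]
t_handle []
gear_case [(0.88, [354.1, 221.7], 2961)]
pointer [(0.93, [344.2, 213.3], 1640)]
slot [(0.58, [345.0, 213.0], 1710)]
cup_small [(0.64, [277.6, 186.0], 100)]
cap [(0.91, [342.6, 214.6], 1571)]
{'fx': 343.02380294112953, 'fy': 343.02380294112953, 'cx': 316.42716201439515, 'cy': 198.64028608768587, 'tool_from_camera': array([[-6.68693849e-04,  9.71899091e-01,  2.35396919e-01,
         6.69333718e-02],
       [ 9.99999534e-01,  4.86061146e-04,  8.33873068e-04,
        -1.15206135e-03],
       [ 6.96023180e-04,  2.35397367e-01, -9.71898964e-01,
        -1.79545233e-01],
       [ 0.00000000e+00,  0.00000000e+00,  0.00000000e+00,
         1.00000000e+00]])} 0.9 0.0188
```

```bash
cat > h.py <<'E'
from plant import bot, gripper_to, kin, vision, ticket, nets, sensors
import cv2,numpy as np
from scipy.spatial.transform import Rotation as R
from scipy.optimize import least_squares
def cam(n):
    m=vision.camera_model(n)
    if n=="wrist":
        T=np.eye(4);T[:3,:3]=sensors.read_orientation();T[:3,3]=sensors.read_position();W=T@m["tool_from_camera"]
    else: W=m["world_from_camera"]
    return m,W
def ray(c,px,z):
    m,W=c; d=W[:3,:3]@np.array([(px[0]-m["cx"])/m["fx"],-(px[1]-m["cy"])/m["fy"],-1])
    return W[:3,3]+d*(z-W[2,3])/d[2]
def proj(c,P):
    m,W=c; p=(np.atleast_2d(P)-W[:3,3])@W[:3,:3]
    return np.c_[m["cx"]-m["fx"]*p[:,0]/p[:,2], m["cy"]+m["fy"]*p[:,1]/p[:,2]]
def down(yaw): # tool y (closing) along yaw+90deg; tool z down
    return R.from_euler('z',yaw).as_matrix()@np.diag([1.,-1,-1])
def shot(n,f):
    c=cam(n); im=vision.capture(n); cv2.imwrite(f"pics/{f}.png",im[:,:,::-1]); return c,im
E
python3 - <<'E'
from h import *
c=cam("scene"); s=cam("side")
print("cover",ray(c,(256,244),.02),ray(s,(290,202.5),.02),"case",ray(c,(335.7,186.4),.08),ray(s,(354,221.7),.08),"cup",ray(c,(187,246),.02))
a=cv2.imread("pics/scene0.png")[110:310,120:440]; cv2.imwrite("pics/a.png",cv2.resize(a,(800,500),interpolation=cv2.INTER_CUBIC))
E
```

```text
cover [0.44935911 0.34344558 0.02      ] [0.50278604 0.37812608 0.02      ] case [ 0.52221575 -0.01145975  0.08      ] [ 0.49876663 -0.06143089  0.08      ] cup [0.54892453 0.56395603 0.02      ]
```

View pics/a.png

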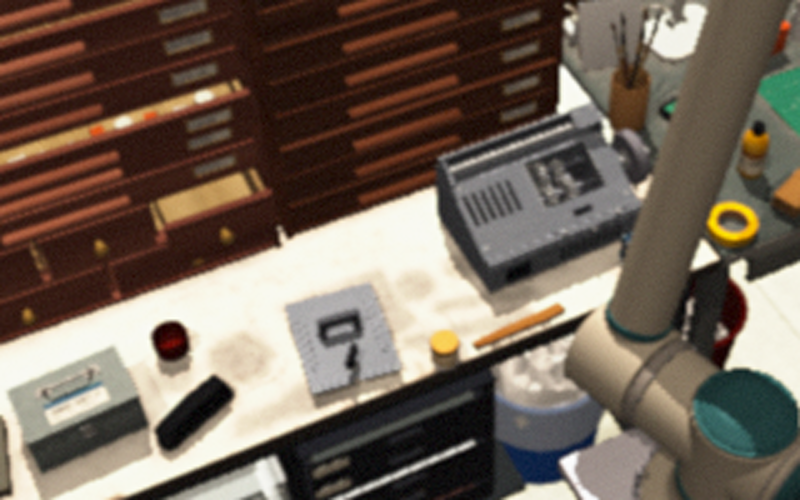

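Run:
```python
from h import *
print(sensors.read_time_s())
bot.goto([0.47,0.0,0.27],down(0)); c,im=shot("wrist","w_case"); np.save("c_case.npy",c[1]); 
for n in ("gear_case",):
    print([(d['conf'],d['at'],cv2.boundingRect(d['region'].astype(np.uint8))) for d in nets.trace(n,"wrist")[:2]])
bot.goto([0.46,0.34,0.16],down(0)); c,im=shot("wrist","w_cov"); np.save("c_cov.npy",c[1])
for n in ("cover","t_handle","cover_grip"):
    print(n,[(d['conf'],d['at'],cv2.boundingRect(d['region'].astype(np.uint8))) for d in nets.trace(n,"wrist")[:2]])
print(sensors.read_time_s(),sensors.read_qpos())
```

```text
0.9
[(0.74, [337.4, 107.3], (166, 22, 344, 187)), (0.43, [312.3, 98.0], (166, 24, 322, 183))]
cover [(0.62, [311.3, 190.2], (239, 102, 154, 181))]
t_handle [(0.92, [304.5, 261.0], (290, 245, 28, 36)), (0.41, [619.1, 189.4], (570, 111, 70, 118))]
cover_grip [(0.7, [310.8, 192.0], (239, 102, 154, 181)), (0.32, [304.0, 262.9], (289, 244, 30, 38))]
4.5833 [ 5.12928878e-01  2.99287000e-01  1.58573511e+00 -2.52721582e-04
  1.25558128e+00  2.08557584e+00]
```

View pics/w_case.png

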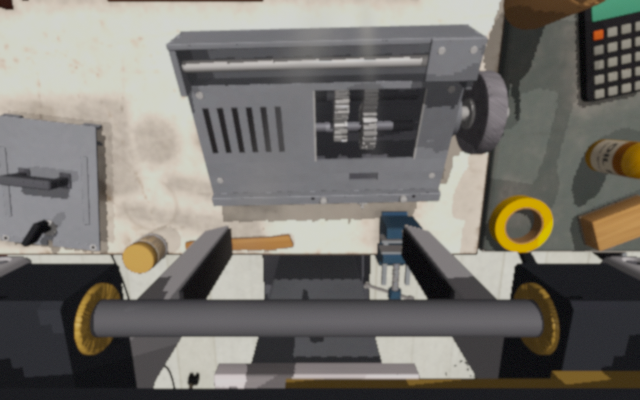

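View pics/w_cov.png

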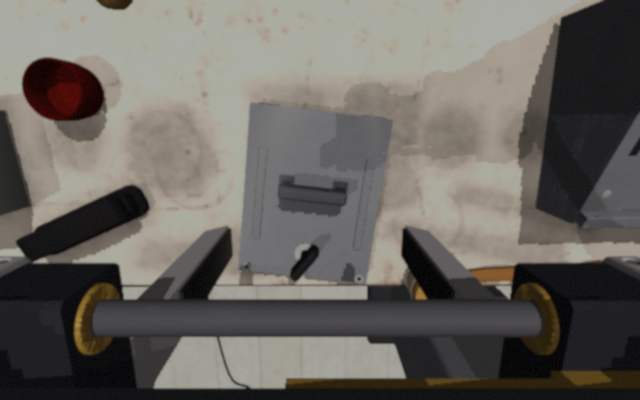

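Run:
```python
import cv2
a=cv2.imread("pics/w_case.png")[20:220,165:485]; cv2.imwrite("pics/b1.png",cv2.resize(a,None,fx=2.5,fy=2.5,interpolation=cv2.INTER_CUBIC))
a=cv2.imread("pics/w_cov.png")[95:290,230:400]; cv2.imwrite("pics/b2.png",cv2.convertScaleAbs(cv2.resize(a,None,fx=3,fy=3,interpolation=cv2.INTER_CUBIC),alpha=1.5))
```

```text
(no output)
```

View pics/b1.png

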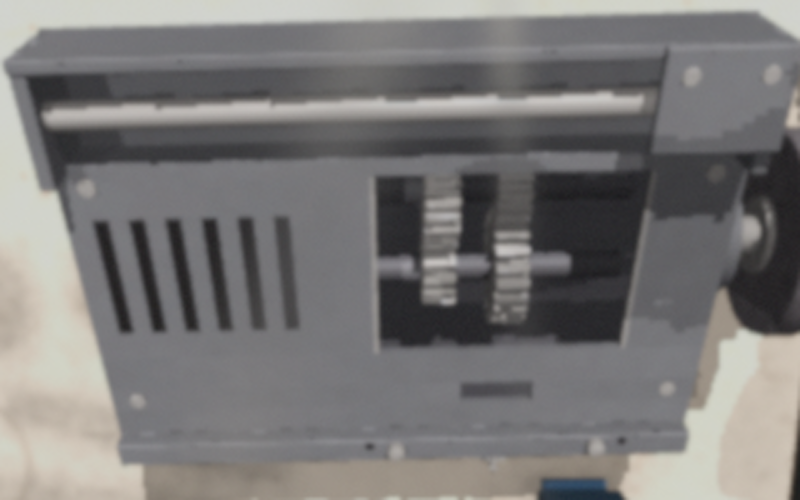

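View pics/b2.png

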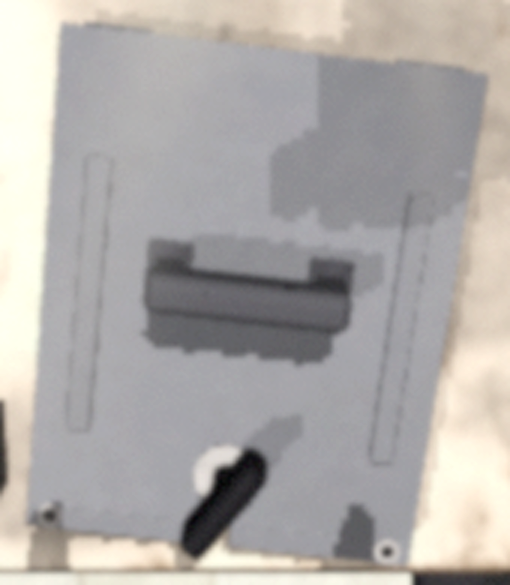

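```bash
cat > fit.py <<'E'
from h import *
m=vision.camera_model("wrist")
cc=(m,np.load("c_case.npy")); cv_=(m,np.load("c_cov.npy"))
Sl=R.from_euler('y',-25,degrees=True).as_matrix()
A=np.array([[497,390,0,0,-10],[378,351,22,52,-10],[623,344,22,-52,-10],[397,451,-23,45,5],[597,446,-23,-45,5],[491,463,-38,0,0],[653,153,113,-43,12],[668,47,148,-43,12],[374,177,100,52,-10],[652,172,100,-52,-10],[43,108,126,164,0]],float)
pa=A[:,:2]/2.5+[165,20]; Fa=A[:,2:]/1e3
def facepose(p): return R.from_euler('z',p[2]).as_matrix()@Sl, np.array([p[0],p[1],.08+(p[3] if len(p)>3 else 0)])
def fr(p):
    Rm,t=facepose(p); return (proj(cc,Fa@Rm.T+t)-pa).ravel()
s=least_squares(fr,[.5,0,0],loss='soft_l1'); print("face",s.x); print(fr(s.x).reshape(-1,2).round(1).tolist())
s2=least_squares(fr,[.5,0,0,0],loss='soft_l1'); print("face w/ z",s2.x)
B=np.array([[63,25,138,65,3],[487,73,138,-65,3],[408,562,-26,-65,3],[28,522,-26,65,3]],float)
pb=B[:,:2]/3+[230,95]; Fb=B[:,2:]/1e3
def cr(q): return (proj(cv_,Fb@R.from_euler('z',q[2]).as_matrix().T+[q[0],q[1],.018])-pb).ravel()
q=least_squares(cr,[.4,.34,0],loss='soft_l1').x; print("cover",q,cr(q).reshape(-1,2).round(1).tolist())
Rz=R.from_euler('z',q[2]).as_matrix()
ck=np.array([[66,0,36],[72,30,36],[72,-30,36],[60,30,36],[60,-30,36],[0,0,3],[0,0,35]])/1e3
print("check handle(top c, back L,R, front L,R), washer, T top in crop px",((proj(cv_,ck@Rz.T+[q[0],q[1],.018])-[230,95])*3).round().tolist())
e=[ray(cv_,np.array(u)/3+[230,95],.053) for u in ((255,458),(193,545))]
d=e[0]-e[1]; th=np.arctan2(d[1],d[0])-q[2]-np.pi/2; print("T centre",(e[0]+e[1])/2,"len",np.linalg.norm(d),"fastener",th%np.pi)
np.savez("est.npz",face=s.x,cover=q,th=th%np.pi)
E
python3 fit.py
```

```text
face [ 0.46691168 -0.05208438  0.01691491]
[[-0.6, -0.3], [0.1, -0.6], [-1.3, 0.4], [-0.5, 0.5], [-0.5, 1.0], [0.5, 2.3], [-1.2, 0.2], [0.7, -1.0], [0.3, -2.0], [0.3, -2.1], [3.0, 3.0]]
face w/ z [ 4.66923291e-01 -5.20320582e-02  1.69431475e-02  3.46025882e-04]
cover [ 0.39450915  0.35071574 -0.11579302] [[-1.0, -1.2], [1.0, -0.3], [0.5, 1.1], [-0.5, 1.0]]
check handle(top c, back L,R, front L,R), washer, T top in crop px [[248.0, 304.0], [145.0, 272.0], [355.0, 295.0], [142.0, 312.0], [350.0, 336.0], [227.0, 474.0], [224.0, 515.0]]
T centre [0.39870836 0.35075687 0.053     ] len 0.033880390717030286 fastener 1.0949283367484535
```

```bash
cat >> h.py <<'E'
F=np.load("est.npz")["face"]; Q=np.load("est.npz")["cover"]
Rf=R.from_euler('z',F[2]).as_matrix()@R.from_euler('y',-25,degrees=True).as_matrix(); of=np.array([F[0],F[1],.08])
def cover(y,dz=0,tilt=0,dx=0):
    Rc=Rf@R.from_euler('y',tilt).as_matrix()
    o=of+Rf@np.array([.126+dx,y,-.005+dz])-Rc@np.array([.126,0,-.005]); return Rc,o
def tool(Rc,th=0):
    Rt=Rc@R.from_euler('z',th).as_matrix(); return np.c_[Rt[:,1],Rt[:,0],-Rt[:,2]]
def grip(Rc,o,h=.009): return o+Rc@np.array([.066,0,h]), tool(Rc)
def st(): print("t",round(sensors.read_time_s(),2),"tcp",sensors.read_position().round(4),"F",np.round(sensors.read_contact_force(),1),"gap",round(sensors.read_finger_gap(),4),"face F",np.round(Rf.T@sensors.read_contact_force(),1))
E
python3 - <<'E'
from h import *
m=vision.camera_model("wrist"); c=(m,np.load("c_cov.npy"))
g=ray(c,np.array([248,300])/3+[230,95],.054); Rc=R.from_euler('z',Q[2]).as_matrix()
g2=Rc@[.066,0,0]+[Q[0],Q[1],0]; print(g,g2); p=(g+g2)/2; A=tool(Rc)
gripper_to(.045)
bot.goto([p[0],p[1],.13],A); bot.line_to([p[0],p[1],.028],feed=.12,guard=8); st()
gripper_to(0.0,45); st(); print(sensors.read_grip_force())
bot.line_to([p[0],p[1],.06],feed=.1); st()
bot.line_to([p[0],p[1],.30],feed=.25); st()
for k in ((.065,.08,.07),(.065,0,.07),(0,0,.07)): print(kin.solve_ik(*grip(*cover(*k))))
bot.goto(*grip(*cover(.065,.08,.07))); st(); print(sensors.read_qpos())
shot("wrist","w1"); shot("scene","s1")
E
```

```text
[0.46118963 0.34318017 0.054     ] [0.46006718 0.34309047 0.        ]
t 7.78 tcp [0.4612 0.3435 0.0286] F [ 0.2 -0.  -0.4] gap 0.045 face F [ 0.  -0.  -0.5]
t 8.4 tcp [0.461  0.3432 0.0282] F [ 1.3 -0.8  1.6] gap 0.0115 face F [ 1.9 -0.8  0.9]
45.000243186950684
t 8.87 tcp [0.4602 0.3429 0.0596] F [-0.5  0.4 -3.2] gap 0.0114 face F [-1.8  0.4 -2.7]
t 9.97 tcp [0.4598 0.3426 0.2981] F [ 0.4 -0.8 -3.9] gap 0.0113 face F [-1.3 -0.8 -3.7]
[-0.16960492 -0.0478765   1.98854321  0.08912985  0.84238315 -0.23382185]
[-0.15286318  0.0863594   2.05857689  0.10184384  0.63762422 -0.24064063]
[-0.31977067  0.09335497  2.05034966  0.19431137  0.65964427 -0.4701214 ]
t 11.28 tcp [0.488  0.0137 0.1932] F [-0.2  0.6 -3.4] gap 0.0115 face F [-1.6  0.6 -3. ]
[-0.16879874 -0.0473363   1.98718217  0.08960128  0.84259861 -0.23336115]
```

View pics/w1.png

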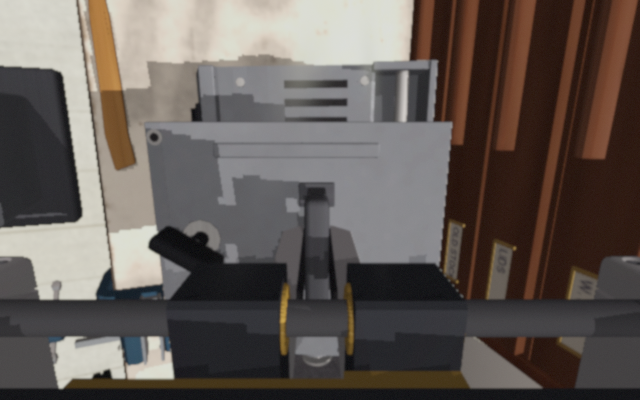

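Run:
```python
from h import *
m=vision.camera_model("wrist"); W=m["tool_from_camera"]; c=(m,W)
for px in ((147,122.5),(450,122.5)): print("corner in tool (expect x .065, y -.092/.072)",ray(c,px,.006))
Wc=cam("wrist")
print("rail pts left end y164, y140 px", proj(Wc,of+np.array([[.126,.164,-.005],[.126,.140,-.005]])@Rf.T), "case left flat: screws?")
bot.line_to(*[grip(*cover(.065,.02,.07))[0]],feed=.12); st()
print(bot.line_to(grip(*cover(.065,-.003,.07))[0],feed=.03,guard=5)); st()
p=Rf.T@(sensors.read_position()-grip(*cover(.065,0,.07))[0]); print("offset in face",p)
shot("wrist","w2"); shot("scene","s2")
```

```text
corner in tool (expect x .065, y -.092/.072) [ 0.06511639 -0.09094124  0.006     ]
corner in tool (expect x .065, y -.092/.072) [0.06498504 0.06949074 0.006     ]
rail pts left end y164, y140 px [[403.39811555  75.32985836]
 [401.54562774 108.14629417]] case left flat: screws?
t 12.03 tcp [0.513  0.0139 0.1387] F [-0.6  0.6 -3.7] gap 0.0118 face F [-2.1  0.6 -3.1]
True
t 12.66 tcp [0.5205 0.0138 0.121 ] F [-0.9 -0.2  4.2] gap 0.0119 face F [ 1.  -0.2  4.2]
offset in face [-2.47993522e-04 -4.75401529e-05  8.92225837e-04]
```

View pics/w2.png

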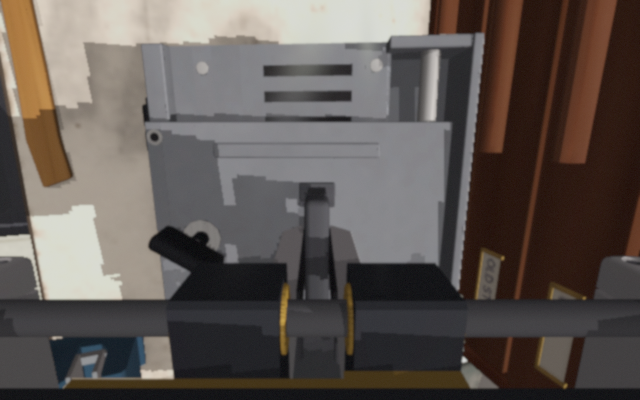

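Run:
```python
from h import *
bot.line_to(grip(*cover(.065,.0012,.07))[0],feed=.02); st()
print(bot.line_to(grip(*cover(.002,.0012,.07))[0],feed=.05,guard=15)); st()
print("offset",Rf.T@(sensors.read_position()-grip(*cover(0,0,.07))[0]))
c,im=shot("scene","s3"); c2,im2=shot("side","d3")
for n,c in (("scene",c),("side",c2)):
    P=proj(c,of+np.array([[-.038,0,0],[0,0,-.01]])@Rf.T); print(n,P)
a=cv2.imread("pics/s3.png")[130:230,280:420]; b=cv2.imread("pics/d3.png")[160:260,280:420]
cv2.imwrite("pics/c3.png",np.hstack([cv2.resize(x,(400,286),interpolation=cv2.INTER_CUBIC) for x in (a,b)]))
```

```text
t 13.07 tcp [0.5205 0.0138 0.1211] F [-0.8  0.5  0.8] gap 0.0115 face F [-0.4  0.5  1.1]
False
t 14.47 tcp [ 0.5215 -0.049   0.1213] F [ 0.2 -0.7 -3.3] gap 0.0118 face F [-1.3 -0.7 -3.1]
offset [-0.0001175   0.0021625   0.00114787]
scene [[356.97456422 201.67765335]
 [351.76926989 193.51326485]]
side [[337.24953994 229.66009491]
 [346.03731052 225.08603536]]
```

View pics/c3.png

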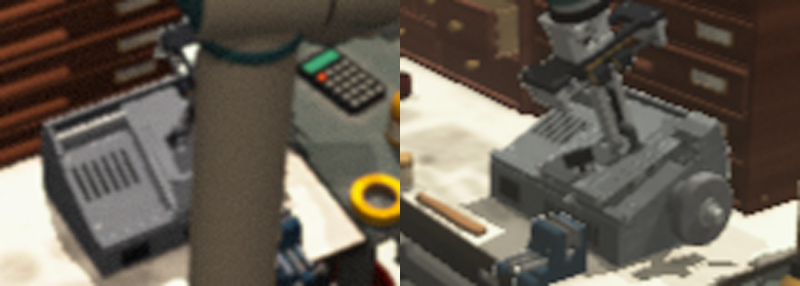

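Run:
```python
from h import *
bot.line_to(grip(*cover(0,.0012,.07))[0],feed=.03)
P,A=grip(*cover(0,.0003,.063)); print(bot.line_to(P,feed=.02,attitude=A,guard=10)); st()
gripper_to(.04); st()
Rc,o=cover(0,0,.06)
bot.line_to(sensors.read_position()+Rc[:,2]*.06,feed=.15)
th=1.09
bot.goto(o+Rc@[0.0,0,.10],tool(Rc,th)); st(); print(sensors.read_qpos())
c,im=shot("wrist","w4"); np.save("c4.npy",c[1])
ck=np.array([[0,0,.003],[0,0,.035],[-.026,0,.003],[-.026,.065,.003],[-.026,-.065,.003]])@Rc.T+o
print("pred washer,T top,notch,BL,BR",proj(c,ck).round(1).tolist(),"pointer",proj(c,of+Rf@[-.038,0,0]).round(1))
```

```text
False
t 15.07 tcp [ 0.5227 -0.0513  0.1213] F [-3.7  0.3  4.2] gap 0.0116 face F [-1.5  0.4  5.4]
t 15.71 tcp [ 0.5222 -0.0512  0.1201] F [0.6 0.2 1. ] gap 0.0399 face F [0.9 0.2 0.7]
t 17.36 tcp [ 0.4275 -0.0527  0.1795] F [-0.4 -0.9  0.1] gap 0.0399 face F [-0.3 -0.9  0.3]
[-0.43392811 -0.13357905  2.10061229  0.21571327  0.84554223 -1.65658945]
pred washer,T top,notch,BL,BR [[316.5, 201.8], [316.5, 212.3], [301.7, 174.4], [373.7, 136.9], [233.1, 210.1]] pointer [[295.6 159.4]]
```

View pics/w4.png

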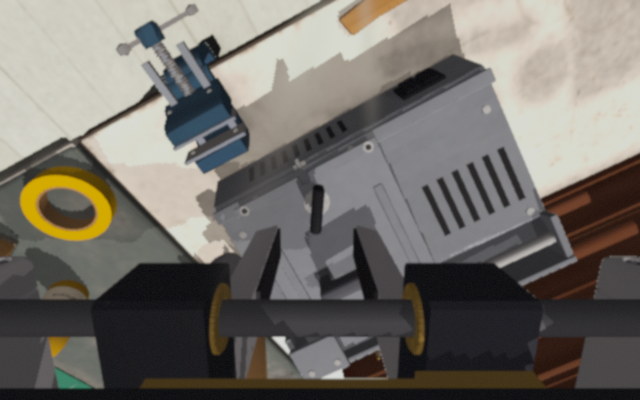

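Run:
```python
import cv2
g=cv2.imread("pics/w4.png",0)
print("     "+" ".join("%3d"%c for c in range(284,318)))
for r in range(152,184): print(r,":"," ".join("%3d"%v for v in g[r,284:318]))
```

```text
284 285 286 287 288 289 290 291 292 293 294 295 296 297 298 299 300 301 302 303 304 305 306 307 308 309 310 311 312 313 314 315 316 317
152 :  66  65  70  72  74  73  71  73  67  63  54  49  44  42  47  52  59  60  61  60  58  57  56  55  54  58  56  56  55  56  58  60  66  70
153 :  64  64  68  73  73  73  72  71  69  65  56  46  44  41  43  50  58  62  61  60  58  58  59  57  56  58  56  55  56  59  65  70  76  78
154 :  63  62  67  70  71  72  72  70  70  66  57  49  44  43  42  48  57  61  61  61  58  59  58  57  57  56  56  58  64  68  76  80  82  81
155 :  61  60  63  66  71  71  70  70  68  64  59  49  44  43  46  53  59  61  59  58  58  58  59  56  56  59  61  68  74  78  80  81  79  75
156 :  60  61  61  64  67  69  71  69  68  67  61  52  50  49  52  56  60  59  62  59  58  56  57  58  61  67  74  78  82  81  79  74  72  70
157 :  61  58  60  60  68  69  68  67  66  66  61  58  57  61  61  59  60  60  58  58  57  58  59  63  71  77  82  83  83  77  73  70  68  67
158 :  58  56  56  60  62  66  66  66  65  64  67  73  81  81  73  62  60  60  60  59  60  61  63  71  77  79  8
[... 2879 characters left out ...]
  74  71  69  69  68  69  72  80  87  96 100  96  81  68  62  65  64  67  69  68  66  66  66  68  72  82  89  92  92  98 112 125 130
180 :  72  71  70  68  71  74  79  87  95 102 105 105  96  79  70  65  62  62  65  65  65  66  65  67  66  69  78  86  88  90  94 105 120 129
181 :  72  72  71  74  80  88  95 100 106 107 107 103  90  75  70  67  63  61  62  65  66  66  65  65  64  66  73  82  85  84  89  98 112 126
182 :  72  75  80  88  95 102 107 109 109 110 108 102  88  75  69  69  65  61  59  64  63  63  64  62  64  67  71  76  76  79  84  92 105 120
183 :  80  87  96 103 106 108 110 109 111 111 110 106  96  80  70  66  66  60  58  61  61  62  63  64  68  66  70  71  69  73  75  82  90 102
```

Run:
```python
import cv2
a=cv2.imread("pics/w4.png")[130:240,230:390]; cv2.imwrite("pics/z4.png",cv2.convertScaleAbs(cv2.resize(a,None,fx=5,fy=5,interpolation=cv2.INTER_CUBIC),alpha=1.5))
```

```text
(no output)
```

View pics/z4.png

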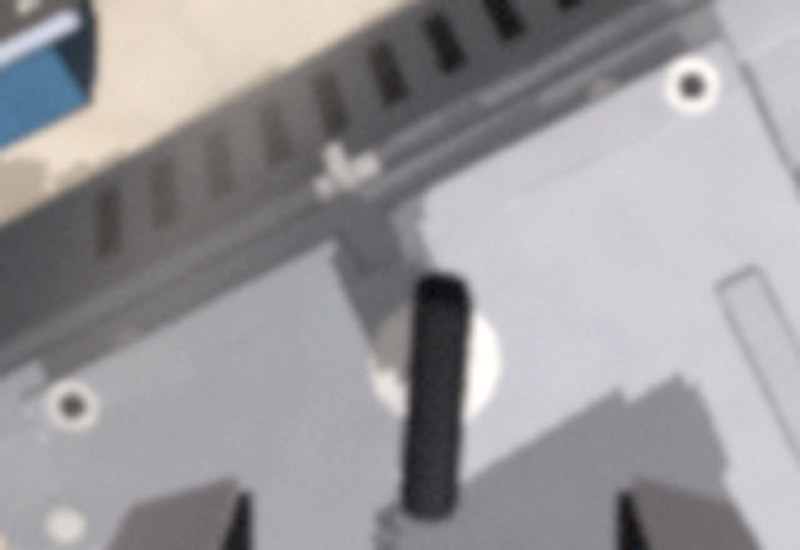

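Run:
```python
from h import *
c=(vision.camera_model("wrist"),np.load("c4.npy"))
def rp(u,Rr,o,z):
    m,W=c; px=np.array(u)/5+[230,130]; d=Rr.T@(W[:3,:3]@[(px[0]-m["cx"])/m["fx"],-(px[1]-m["cy"])/m["fy"],-1]); s=Rr.T@(W[:3,3]-o); return (s+d*(z-s[2])/d[2])*1e3
Rc,o=cover(0,0,.06)
for n,u,z in (("holeR",(72,405),.003),("holeL",(691,86),.003),("washer",(436,362),.003),("Tend1",(443,283),.035),("Tend2",(431,512),.035)): print(n,rp(u,Rc,o,z).round(1))
for n,u in (("arms c",(347,174)),("armR",(322,188)),("armL",(373,161)),("stem",(330,150))): print(n,rp(u,Rf,of,0).round(1))
e=rp((443,283),Rc,o,.035)-rp((431,512),Rc,o,.035); print("theta",np.arctan2(e[1],e[0])-np.pi/2)
```

```text
holeR [-20.9 -57.1   3. ]
holeL [-20.7  57.6   3. ]
washer [0.8 0.3 3. ]
Tend1 [-16.4  10.4  35. ]
Tend2 [13.8 -7.5 35. ]
arms c [-32.5   0.7   0. ]
armR [-32.4  -4.1   0. ]
armL [-32.4   5.7   0. ]
stem [-37.4   0.1   0. ]
theta 1.038358945718115
```

Run:
```python
from h import *
Rc,o=cover(0,0,.06); th=1.04
gripper_to(.03)
b=lambda h:o+Rc@[-.0005,.0005,h]
bot.goto(b(.08),tool(Rc,th)); print(bot.line_to(b(.011),feed=.1,guard=6)); st()
gripper_to(0,25); st()
q=np.array(sensors.read_qpos()); A0=tool(Rc,0); qs=kin.solve_ik(b(.011),A0); print(q,qs)
q[5]+=th; bot.move_joints(q); bot.pause(.2); st(); 
A=np.array(sensors.read_orientation()); L=Rc.T@A; print("angle of closing axis",np.arctan2(L[1,1],L[0,1])); print(sensors.read_ft_torque())
shot("wrist","w5")
```

```text
False
t 18.9 tcp [ 0.46   -0.0519  0.0976] F [-1.2 -0.3  0.8] gap 0.03 face F [-0.7 -0.3  1.2]
t 19.36 tcp [ 0.4598 -0.0517  0.0975] F [-2.1 -0.3  3.5] gap 0.009 face F [-0.4 -0.2  4.1]
[-0.38757855  0.02771656  2.20292013  0.26790488  0.57835588 -1.64473883] [-0.38754953  0.02835268  2.20319008  0.26786916  0.57808711 -0.6048177 ]
t 20.53 tcp [ 0.4592 -0.0515  0.0971] F [-0.7 -0.6 -3.2] gap 0.0089 face F [-2.  -0.6 -2.6]
angle of closing axis 0.0003670436226878683
[-0.04446956  0.53606508 -0.08783552]
```

Run:
```python
from h import *
R2,o2=cover(0,0,.034)
P=sensors.read_position()
print(bot.line_to(P-Rf[:,2]*.0033,attitude=tool(R2,0),feed=.02,guard=8)); st()
gripper_to(.035); st()
bot.line_to(sensors.read_position()+R2[:,2]*.06,feed=.15)
P,A=grip(R2,o2); bot.goto(P+R2[:,2]*.06,A)
c,im=shot("wrist","w6"); np.save("c6.npy",c[1])
r=nets.trace("t_handle","wrist")
for d in r[:2]:
    print(d['conf'],d['at'],cv2.minAreaRect(np.argwhere(d['region'])[:,::-1].astype(np.float32)))
ck=np.array([[0,.018,.035],[0,-.018,.035],[0,0,.035]])@R2.T+o2; print(proj(c,ck).round(1).tolist(),proj(c,np.array([[-.0207,.0573,.003],[-.026,.065,.003],[.138,.065,.003]])@R2.T+o2).round(1).tolist())
g=cv2.cvtColor(im,cv2.COLOR_RGB2GRAY); cv2.imwrite("pics/g6.png",g); st()
```

```text
False
t 20.91 tcp [ 0.4604 -0.0514  0.094 ] F [-0.6 -0.  -2.8] gap 0.0091 face F [-1.7 -0.  -2.3]
t 21.52 tcp [ 0.4607 -0.0515  0.0942] F [-0.6  0.1  0.8] gap 0.0346 face F [-0.2  0.1  1. ]
0.67 [219.4, 218.6] ((219.0, 220.0), (56.0, 24.0), 90.0)
[[215.5, 197.9], [219.2, 250.8], [217.4, 224.9]] [[195.4, 132.9], [186.9, 121.7], [422.4, 121.7]]
t 22.54 tcp [ 0.4972 -0.0508  0.1711] F [-0.7  0.4  0.3] gap 0.0353 face F [-0.5  0.4  0.5]
```

Run:
```python
from h import *
R2,o2=cover(0,0,.034); P,A=grip(R2,o2)
print(bot.line_to(P,feed=.1,guard=6)); st()
gripper_to(0,60); st()
R0,o0=cover(0,0,0); P0,A0=grip(R0,o0)
def off(): 
    st(); print("  off face mm",(Rf.T@(sensors.read_position()-P0)*1e3).round(2),"att",R.from_matrix(A0.T@np.array(sensors.read_orientation())).as_rotvec().round(4))
off()
print(bot.line_to(P0,feed=.015,attitude=A0,guard=32)); off()
bot.pause(.3); off()
```

```text
False
t 23.29 tcp [ 0.5224 -0.0513  0.1183] F [ 0.5 -0.3 -0.9] gap 0.0351 face F [ 0.1 -0.3 -1. ]
t 23.78 tcp [ 0.522  -0.0511  0.1182] F [-3.7  0.3  3.1] gap 0.0117 face F [-2.1  0.4  4.4]
t 23.78 tcp [ 0.522  -0.0511  0.1182] F [-3.7  0.3  3.1] gap 0.0117 face F [-2.1  0.4  4.4]
  off face mm [0.12 0.08 2.31] att [ 0.0345  0.0001 -0.0001]
False
t 24.07 tcp [ 0.5231 -0.0511  0.1169] F [-3.9  0.9  7.3] gap 0.0115 face F [-0.4  0.9  8.3]
  off face mm [0.55 0.03 0.71] att [-0.0017 -0.0002  0.0002]
t 24.38 tcp [ 0.5231 -0.0511  0.1169] F [-5.2 -0.4  7. ] gap 0.0117 face F [-1.8 -0.3  8.6]
  off face mm [0.55 0.04 0.7 ] att [-0.0013 -0.0001 -0.0003]
```

Run:
```python
from h import *
R0,o0=cover(0,0,0); P0,A0=grip(R0,o0)
for d in (1,2,3,4,5,6):
    P0d=P0-Rf[:,2]*d*1e-3
    bot.line_to(P0d,feed=.01,attitude=A0); bot.pause(.1)
    f=Rf.T@sensors.read_contact_force()
    print(d,(Rf.T@(sensors.read_position()-P0)*1e3).round(2),f.round(1),(Rf.T@sensors.read_ft_torque()).round(2),round(sensors.read_time_s(),1),R.from_matrix(A0.T@np.array(sensors.read_orientation())).as_rotvec().round(4)[0])
    if f[2]>32: break
```

```text
1 [0.42 0.01 0.32] [-3.3  0.3 17.3] [-0.02  0.77 -0.03] 24.7 -0.0014
2 [0.45 0.05 0.29] [-6.  -0.6 28.3] [-0.12  1.21 -0.03] 25.1 -0.0019
3 [0.5  0.03 0.26] [-8.1 -1.4 41. ] [-0.24  1.66 -0.03] 25.4 -0.0024
```

Run:
```python
from h import *
R0,o0=cover(0,0,0); P0,A0=grip(R0,o0)
for t,d in ((0,1.5),(-.01,1.5),(-.02,1.5)):
    Rn,on=cover(0,0,t); A=tool(Rn); P=P0-Rf[:,2]*d*1e-3
    bot.line_to(P,feed=.01,attitude=A); bot.pause(.2)
    f=Rf.T@sensors.read_contact_force()
    print(t,(Rf.T@(sensors.read_position()-P0)*1e3).round(2),f.round(1),(Rf.T@sensors.read_ft_torque()).round(2),round(sensors.read_time_s(),1),R.from_matrix(A0.T@np.array(sensors.read_orientation())).as_rotvec().round(4),round(sensors.read_finger_gap(),4))
c,im=shot("wrist","w7"); np.save("c7.npy",c[1])
g=cv2.cvtColor(im,cv2.COLOR_RGB2GRAY)
for n,X in (("holeL",[-.0207,.0573,.003]),):
    p=proj(c,of+Rf@X)[0]; x,y=p.round().astype(int); print(n,p); print(g[y-8:y+9,x-10:x+11])
d=nets.trace("t_handle","wrist")
print([(k['conf'],k['at'],cv2.minAreaRect(np.argwhere(k['region'])[:,::-1].astype(np.float32))) for k in d[:1]], proj(c,of+Rf@[0,0,.035]))
```

```text
0 [0.4  0.05 0.31] [-3.7 -0.  22.2] [-0.09  0.97 -0.06] 25.9 [-0.0016 -0.0004 -0.0011] 0.0117
-0.01 [0.61 0.04 0.3 ] [-4.7  0.2 22.9] [ 0.01  1.17 -0.03] 26.4 [-0.0118 -0.0004 -0.0012] 0.0115
-0.02 [0.8  0.03 0.24] [-4.2 -0.5 22.4] [-0.02  1.15 -0.01] 26.8 [-0.0221 -0.0004 -0.0012] 0.0114
holeL [153.49640836 137.48961968]
[[137 139 141 144 150 157 161 162 159 158 154 149 144 142 144 146 148 147
  149 147 148]
 [136 142 149 158 167 174 179 178 177 175 171 162 152 145 143 147 148 148
  147 148 148]
 [138 150 165 175 181 184 186 185 185 185 182 176 165 154 147 148 148 148
  148 148 148]
 [141 161 177 184 184 182 178 176 176 181 184 182 177 166 155 151 149 147
  147 148 148]
 [141 163 177 181 174 162 150 144 148 160 172 179 181 176 166 155 148 148
  147 146 147]
 [133 153 163 164 148 124 103  92  99 120 140 159 172 174 166 153 143 140
  142 145 146]
 [127 141 144 136 110  76  59  51  56  70  95 126 148 155 153 141 128 124
  129 136 138]
 [126 137 133 114  79  48  37  36  36  40  57  88 120 138 141 131 117 111
  115 119 122]
 [124 135 127 104  67  40  35  32  31  33  40  64 102 129 137 13
[... 195 characters left out ...]
05 105]
 [112 126 131 122  98  68  48  40  38  41  53  78 109 128 133 127 114 107
  106 106 106]
 [106 120 129 128 116  97  80  68  62  67  81 102 122 130 129 120 111 107
  106 105 105]
 [100 111 122 128 127 121 112 105  97 100 112 122 129 131 125 115 108 105
  105 105 107]
 [ 98 105 114 123 127 128 128 125 122 123 127 131 131 127 117 108 105 105
  105 105 106]
 [ 98 100 105 112 120 125 128 129 129 130 130 129 124 118 109 104 104 105
  105 104 104]
 [ 97  99 101 105 108 114 117 122 124 125 123 120 114 108 104 101 103 104
  105 104 105]]
[(0.79, [187.7, 247.6], ((189.10247802734375, 252.12705993652344), (69.25984191894531, 36.39537048339844), 84.80557250976562))] [[181.0169286  262.55750962]]
```

Run:
```python
from h import *
R0,o0=cover(0,0,0); P0,A0=grip(R0,o0)
def hole(f):
    g=cv2.imread(f"pics/{f}.png",0)[122:152,138:170].astype(float); w=np.clip(75-g,0,None); lab=cv2.connectedComponentsWithStats((g<75).astype(np.uint8))
    i=min(range(1,lab[0]),key=lambda k:np.hypot(*(lab[3][k]-[15,15]))); w=w*(lab[1]==i)
    ys,xs=np.mgrid[:30,:32]; return round((w*xs).sum()/w.sum()+138,2),round((w*ys).sum()/w.sum()+122,2)
def s(n): 
    sensors; f=Rf.T@sensors.read_contact_force(); shot("wrist",n); print(n,hole(n),(Rf.T@(sensors.read_position()-P0)*1e3).round(2),f.round(1),"att",R.from_matrix(A0.T@np.array(sensors.read_orientation())).as_rotvec().round(4)[0])
for n in("w1","w2","w7"): print(n,hole(n))
for n,t,d in (("w8",0,1.5),("w9",.01,1.5),("w10",-.01,1.5)):
    bot.line_to(P0-Rf[:,2]*d*1e-3,feed=.01,attitude=tool(cover(0,0,t)[0])); bot.pause(.2); s(n)
# depth sensitivity: px of hole per rad of cover tilt relative to hand
c,_=cam("wrist"),0
m=vision.camera_model("wrist");ct=(m,m["tool_from_camera"])
for t in (0,.02):
    X=np.array([-.0207,.0573,.003])-[.126,0,-.005]; X=R.from_euler('y',t).as_matrix()@X+[.126,0,-.005]-[.066,0,.009]
    print(t,proj(ct,[X[1],X[0],-X[2]]))
```

```text
w1 (np.float64(153.6), np.float64(136.89))
w2 (np.float64(153.98), np.float64(136.73))
w7 (np.float64(150.62), np.float64(137.84))
w8 (np.float64(152.96), np.float64(137.54)) [0.47 0.02 0.24] [-4.5 -0.3 22.1] att -0.0018
w9 (np.float64(153.9), np.float64(137.28)) [0.33 0.07 0.38] [-5.3  0.  23.3] att 0.0083
w10 (np.float64(151.78), np.float64(137.62)) [0.61 0.03 0.24] [-2.3 -0.4 21.9] att -0.0119
0 [[156.58637289 137.42603135]]
0.02 [[154.42243466 137.76839308]]
```

```bash
cat > t.py <<'E'
from h import *
R0,o0=cover(0,0,0); P0,A0=grip(R0,o0)
def hole(f):
    g=cv2.imread(f"pics/{f}.png",0)[122:152,138:170].astype(float); w=np.clip(75-g,0,None); lab=cv2.connectedComponentsWithStats((g<75).astype(np.uint8))
    i=min(range(1,lab[0]),key=lambda k:np.hypot(*(lab[3][k]-[15,15]))); w=w*(lab[1]==i)
    ys,xs=np.mgrid[:30,:32]; return round((w*xs).sum()/w.sum()+138,2),round((w*ys).sum()/w.sum()+122,2)
for n,t,d in (("w11",-.01,3.2),("w12",-.01,1.0),("w13",-.01,.5),("w14",-.01,2.4)):
    bot.line_to(P0-Rf[:,2]*d*1e-3,feed=.01,attitude=tool(cover(0,0,t)[0])); bot.pause(.2)
    f=Rf.T@sensors.read_contact_force(); shot("wrist",n); print(n,hole(n),(Rf.T@(sensors.read_position()-P0)*1e3).round(2),f.round(1),"att",R.from_matrix(A0.T@np.array(sensors.read_orientation())).as_rotvec().round(4)[0])
print(sensors.read_time_s(),sensors.read_finger_gap())
E
python3 t.py
```

```text
w11 (np.float64(151.69), np.float64(137.5)) [0.63 0.05 0.17] [-7.9 -1.  43. ] att -0.0127
w12 (np.float64(151.89), np.float64(137.8)) [0.59 0.01 0.24] [-2.6  0.3 16.7] att -0.0116
w13 (np.float64(151.71), np.float64(137.86)) [0.63 0.01 0.36] [-1.6  0.9 11.4] att -0.0115
w14 (np.float64(151.75), np.float64(137.58)) [0.62 0.03 0.17] [-6.5 -0.4 33.3] att -0.0123
30.7 0.011345563337643558
```

```bash
python3 -c "
from h import *
st(); print(sensors.read_grip_force()); print(ticket.job_done())"
```

```text
t 30.7 tcp [ 0.5234 -0.0511  0.1165] F [-19.7  -0.5  27.4] gap 0.0113 face F [-6.3 -0.2 33.1]
60.00522494316101
the job is handed in; nothing more can be done
None
```

The cover is hooked on the rail and slid under the cap to within about 0.5 mm of the pointer, with the T-handle turned parallel to the rail. I handed in at 30.7 s with it pressed down at about 33 N and still gripped. That it is fully home rests on it not moving between 11 and 43 N of push and on the gripper's height, because I had no pictures left for a final visual check.

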